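Clear the tostada board into the crumb drawer

TASK

Clear up the tostada board: stand every jar that is on it upright in the dark wooden jar tray, pull the crumb drawer fully out, then use the scraper block to sweep all the broken tostada pieces over the board's front edge into the drawer, without handling the pieces on the board with the gripper. When all of them are in, push the drawer fully home and have the scraper standing upright on its terracotta tile; keep the jars from tipping over and leave everything else where it is.

Things in the scene. Friction and masses are not known exactly. Their poses are not given: they have to be found in the camera images.
- board (a point): Centre of the top of a dark wooden board, 300 (x) by 310 mm (y), fixed on a wooden box, 100 mm above the table. z up; -x points to the open front edge, 150 mm off, under which the drawer comes out (roughly world -y); the back edge (+x, 150 mm) is open too. Along both sides, at y = +-132 to 142 mm, runs a lip 11 mm high; between the lips the board is flat.
- drawer (a joint): The crumb drawer in the box under the board: 0 = fully home, 0.12 m = fully out at its stop, moving along the board's -x. It moves against about 2 N of friction and stays where it is left. At the start it is shut or open by up to 15 mm.
- drawer_handle (a point): Middle of the drawer's handle, a round dark steel bar 14 mm thick, 90 mm long, level and parallel to the board's y axis, 75 mm above the table; its middle line is 45 mm off the drawer's front. It moves with the drawer. Nothing stands above it: it can be pinched from above, fingers closing along the board's x axis.
- drawer_floor (a point): Centre of the drawer's inner floor, 10 mm above the table, axes as the board's; moves with the drawer. The inside is 262 mm (x) by 276 mm (y); walls rise 70 mm above this floor. When fully out, about 108 mm of the inside lies open before the board's front edge, the rest is under the board.
- scraper_mid (a point): Centre of the scraper, a loose light wooden block (about 0.25 kg) standing upright, 90 mm tall: a foot 150 mm long (x), 36 mm thick (y), 30 mm high, with a grip bar above it 110 mm long, 24 mm thick, up to the top. This point is 45 mm above its underside. x is along its length, z up. Both long faces are alike.
- tile_top (a point): Centre of the top face of the scraper's rest, a plain terracotta tile 220 mm (x) by 160 mm (y), its top 8 mm above the table; fixed. It lies to the left or right of the board, and the jar tray on the other side.
- jar_tray_floor (a point): Centre of the inner floor of the jar tray, a dark wooden open tray, outside 200 mm (x) by 150 mm (y), walls 7 mm thick; the inner floor is 7 mm and the rim 22 mm above the table; fixed.
- jar1_mid (a point): Centre (half-way up) of a lidded amber glass jar 56 mm wide and 85 mm tall, 0.25 kg, which stands on the back part of the board at the start; z up. One or two jars are there; None if absent.
- jar2_mid (a point): Centre (half-way up) of a lidded amber glass jar 56 mm wide and 85 mm tall, 0.25 kg, which stands on the back part of the board at the start; z up. One or two jars are there; None if absent.
- piece1_mid (a point): Centre of a loose, stiff, flat piece of broken tostada, about 55 mm across (corners up to 30 mm from the centre) and 8 mm thick, 20 g, lying on the board at the start. Three to six pieces are there; None if absent.
- piece2_mid (a point): Centre of a loose, stiff, flat piece of broken tostada, about 55 mm across (corners up to 30 mm from the centre) and 8 mm thick, 20 g, lying on the board at the start. Three to six pieces are there; None if absent.
- piece3_mid (a point): Centre of a loose, stiff, flat piece of broken tostada, about 55 mm across (corners up to 30 mm from the centre) and 8 mm thick, 20 g, lying on the board at the start. Three to six pieces are there; None if absent.
- piece4_mid (a point): Centre of a loose, stiff, flat piece of broken tostada, about 55 mm across (corners up to 30 mm from the centre) and 8 mm thick, 20 g, lying on the board at the start. Three to six pieces are there; None if absent.
- piece5_mid (a point): Centre of a loose, stiff, flat piece of broken tostada, about 55 mm across (corners up to 30 mm from the centre) and 8 mm thick, 20 g, lying on the board at the start. Three to six pieces are there; None if absent.
- piece6_mid (a point): Centre of a loose, stiff, flat piece of broken tostada, about 55 mm across (corners up to 30 mm from the centre) and 8 mm thick, 20 g, lying on the board at the start. Three to six pieces are there; None if absent.
- cup: Bystander, to be left alone: a clay cup 80 mm wide, 85 mm tall. Origin at its underside.
- sauce: Bystander, to be left alone: a green sauce bottle 60 mm wide, 190 mm tall. Origin at its underside.
- salt_bowl: Bystander, to be left alone: a white salt bowl 100 mm wide, 40 mm tall. Origin at its underside.

How it is judged (in metres and radians):
On the way, in this order (a step that is already met when the one before it is completed fails the run):
1. the drawer is fully out, at its stop (value of joint drawer above 0.112 m), for 0.2 s.
2. the scraper is brought down onto the board (x of scraper_mid in the frame of board between -0.17 and 0.17 m and y of scraper_mid in the frame of board between -0.15 and 0.15 m and z of scraper_mid in the frame of board between 0.03 and 0.065 m), for 0.1 s.
3. every piece is in the drawer (x of piece1_mid in the frame of drawer_floor between -0.135 and 0.135 m and y of piece1_mid in the frame of drawer_floor between -0.14 and 0.14 m and z of piece1_mid in the frame of drawer_floor between -0.005 and 0.07 m and x of piece2_mid in the frame of drawer_floor between -0.135 and 0.135 m and y of piece2_mid in the frame of drawer_floor between -0.14 and 0.14 m and z of piece2_mid in the frame of drawer_floor between -0.005 and 0.07 m and x of piece3_mid in the frame of drawer_floor between -0.135 and 0.135 m and y of piece3_mid in the frame of drawer_floor between -0.14 and 0.14 m and z of piece3_mid in the frame of drawer_floor between -0.005 and 0.07 m and x of piece4_mid in the frame of drawer_floor between -0.135 and 0.135 m and y of piece4_mid in the frame of drawer_floor between -0.14 and 0.14 m and z of piece4_mid in the frame of drawer_floor between -0.005 and 0.07 m and x of piece5_mid in the frame of drawer_floor between -0.135 and 0.135 m and y of piece5_mid in the frame of drawer_floor between -0.14 and 0.14 m and z of piece5_mid in the frame of drawer_floor between -0.005 and 0.07 m and x of piece6_mid in the frame of drawer_floor between -0.135 and 0.135 m and y of piece6_mid in the frame of drawer_floor between -0.14 and 0.14 m and z of piece6_mid in the frame of drawer_floor between -0.005 and 0.07 m), for 0.3 s.
4. the drawer is pushed fully home (value of joint drawer below 0.008 m), for 0.2 s.
At the end, for the whole second after the job is handed in: All pieces lie in the drawer below its rim; drawer home within 8 mm; scraper upright (0.15 rad) on its tile, its centre 30 mm in from the short edges, 10 mm from the long; all jars upright (0.15 rad) on the jar tray's floor; all at rest (all of step 3 and value of joint drawer below 0.008 m and x of scraper_mid in the frame of tile_top between -0.08 and 0.08 m and y of scraper_mid in the frame of tile_top between -0.07 and 0.07 m and z of scraper_mid in the frame of tile_top between 0.035 and 0.055 m and angle between each of scraper_mid, jar1_mid, jar2_mid's own z axis and vertical below 0.15 rad and linear speed of each of scraper, jar1, jar2 below 0.02 m/s and x of jar1_mid in the frame of jar_tray_floor between -0.095 and 0.095 m and y of jar1_mid in the frame of jar_tray_floor between -0.07 and 0.07 m and z of jar1_mid in the frame of jar_tray_floor between 0.033 and 0.052 m and x of jar2_mid in the frame of jar_tray_floor between -0.095 and 0.095 m and y of jar2_mid in the frame of jar_tray_floor between -0.07 and 0.07 m and z of jar2_mid in the frame of jar_tray_floor between 0.033 and 0.052 m and linear speed of each of piece1, piece2, piece3, piece4, piece5, piece6 below 0.03 m/s); the robot touches nothing.
It fails at once if the gripper or arm pushes or grips a piece that is on the board ((contact force between the fingers and piece1 above 0.5 N and x of piece1_mid in the frame of board between -0.15 and 0.15 m and z of piece1_mid in the frame of board above -0.003 m) or (contact force between the arm and piece1 above 0.5 N and x of piece1_mid in the frame of board between -0.15 and 0.15 m and z of piece1_mid in the frame of board above -0.003 m) or (contact force between the fingers and piece2 above 0.5 N and x of piece2_mid in the frame of board between -0.15 and 0.15 m and z of piece2_mid in the frame of board above -0.003 m) or (contact force between the arm and piece2 above 0.5 N and x of piece2_mid in the frame of board between -0.15 and 0.15 m and z of piece2_mid in the frame of board above -0.003 m) or (contact force between the fingers and piece3 above 0.5 N and x of piece3_mid in the frame of board between -0.15 and 0.15 m and z of piece3_mid in the frame of board above -0.003 m) or (contact force between the arm and piece3 above 0.5 N and x of piece3_mid in the frame of board between -0.15 and 0.15 m and z of piece3_mid in the frame of board above -0.003 m) or (contact force between the fingers and piece4 above 0.5 N and x of piece4_mid in the frame of board between -0.15 and 0.15 m and z of piece4_mid in the frame of board above -0.003 m) or (contact force between the arm and piece4 above 0.5 N and x of piece4_mid in the frame of board between -0.15 and 0.15 m and z of piece4_mid in the frame of board above -0.003 m) or (contact force between the fingers and piece5 above 0.5 N and x of piece5_mid in the frame of board between -0.15 and 0.15 m and z of piece5_mid in the frame of board above -0.003 m) or (contact force between the arm and piece5 above 0.5 N and x of piece5_mid in the frame of board between -0.15 and 0.15 m and z of piece5_mid in the frame of board above -0.003 m) or (contact force between the fingers and piece6 above 0.5 N and x of piece6_mid in the frame of board between -0.15 and 0.15 m and z of piece6_mid in the frame of board above -0.003 m) or (contact force between the arm and piece6 above 0.5 N and x of piece6_mid in the frame of board between -0.15 and 0.15 m and z of piece6_mid in the frame of board above -0.003 m)).
It fails at once if a jar is tipped over (angle between any of jar1_mid, jar2_mid's own z axis and vertical above 0.7 rad).
It fails at once if a bystander is moved more than 30 mm (distance of any of cup, sauce, salt_bowl from where it was at the start of the episode above 0.03 m).
Of piece1, piece2, piece3, piece4, piece5, piece6 only 3 to 6 are there at a start; the rules pass over those that are not, and their reading is None.
Of jar1, jar2 only 1 to 2 are there at a start; the rules pass over those that are not, and their reading is None.
At some moment in a run one of piece1, piece2, piece3, piece4, piece5, piece6 may be knocked a few centimetres aside while the robot is not near it.
It also fails if it takes over 200 s, if anything falls off the work surface, if the arm or the gripper's body presses on something with over 40 N, if the wrist force passes 120 N, or if a joint passes its speed limit or range.

ROBOT

A 6-joint arm with a two-finger parallel gripper is mounted at the origin on the work surface. World frame = base frame: x ahead of the robot, y to its left, z up, the work surface at z = 0. Lengths are in m, angles in degrees, forces in N, time in s.
With the tool pointing down it reaches from about 0.375 to 0.9 m from the base axis. Payload 3.1 kg.
Tool frame: the origin (TCP) lies on the centre line of the jaws, within the pads' length; the fingertips stand 8 mm ahead of it and the grasp point (between the pads) lies 11 mm behind it; y points along the fingers, x is the direction in which the jaws open and shut, and the axes are right-handed (so a half turn about y gives the same grasp; the last joint's range is limited). The gripper opens to 87 mm and grips with 3 to 60 N. Pads are 19 mm wide; open, the fingers measure 117 mm over their backs; the gripper's body (75 mm by 190 mm) begins 51 mm behind the grasp point.
Start: joints at [-81.274, 30.224, 82.088, -0, 67.689, -10.227], TCP at [0.203, -0.591, 0.231] pointing down, gripper open.
Joint ranges: [-176.69, 176.69], [-43.24, 126.21], [12.49, 139.97], [-82, 262], [0, 151.66], [-163.58, 163.58]. Speed limits (degrees/s): [159.86, 159.86, 180, 180, 180, 180].

INTERFACE

Orientations are given as a 3x3 rotation matrix whose columns are the frame's x, y, z axes.
In Python, from rig import read_state, imaging, job, spotter gives the robot as it stands.
- The arm moves only by the tool apply_moves, never from a script. Its argument "steps" is a list of rows, each an object of numbers: "x", "y", "z": the shift along the world's x, y, z in mm; "spin": the turn about the world's z in rad. In form: [{"x": .., "y": .., "z": .., "spin": ..}, ...]. A call has 1 to 12 rows; each row shifts and turns the pose as measured when the row begins; what a row does not reach is not made up. A row lasts 1/10 s, in which the tool goes at most 50 mm and 8.59 degrees, less where a joint would pass 70% of its speed; a pose out of reach is approached as far as the arm can. A call is refused whole if a number of a shift passes 50 or a number of a turn 0.15, either way. A call with a gripper value outside its range is refused whole. "grip" is the finger opening in mm, from 0 to 87, set as the call begins (left out, the last holds). The fingers move at their own pace and stop on an object; the grip force is fixed at half the most. Time passes only in rows, so rows that do not move let the fingers close. It gives the time, the measured TCP pose, the force and the opening at its end, in the units of the state.
- read_state(): the state, without advancing time (a new reading comes with each control period).
- imaging.capture(name): name is "scene" or "top" or "wrist"; returns the picture (400x640x3 uint8, red, green, blue); there is no depth.
- imaging.camera_params(name): a dict with "fov_y" (degrees; the focal length in pixels is half the picture's height over the tangent of half this angle, whatever the lens; pixels are square), "cx", "cy" (the principal point, pixels), "R" (3x3) and "t" (3): a world point X has camera coordinates R X + t. Camera axes: x right, y down, z forward; pixel columns grow to the right and rows downward; lengths in m; the calibration is good to about 2 mm. A picture is of the moment at which its call begins: read the wrist's pose just before it. camera_params takes no time and is no camera call; for the wrist camera it gives the pose at the moment of the call.
- job.hand_in(): hands the job in, once; it reports no verdict.
Trained networks look in the newest picture that a camera, given by its name, has taken for a name from the list of things; names that differ only in an ending like _2 or _b are one class to them, and where a whole thing is asked for, a point or a joint stands for the part that bears it (a point fixed in the world has none). Each returns a list of dicts, best first, with "score" (0 to 1); they miss things now and then, are a little off and sometimes report something else, mostly with a low value. They report only what shows in the picture. A call takes as long as a camera call.
- spotter.cut_out(name, camera): "mask" (400x640 bool, what is visible of it) and "rect" ([left, top, width, height] in pixels, round what is visible of it).
The state is a dict: "time_s": time; "joint_positions": joint angles; "qvel": joint speeds; "tau": joint torques, N m; "position": TCP position; "tcp_rot": TCP orientation; "force": force on the tool from outside, world axes, zero at the start; "moment": the same for the moment, N m; "opening": opening from 0.0 (shut) to 1.0 (fully open).
Only numpy, scipy, OpenCV 4.12 (cv2) and the standard library are available. Lean on these libraries where they do the work, as an engineer would, in place of code of your own. Each camera call takes 0.05 s, during which the arm holds its last target.

## Working session

There is one attempt and no reset: what is moved stays moved. The work goes in short steps, Python scripts to look and compute and a tool call to move; the robot and the scene stay as the last step left them, time stands still between calls to the robot, and variables do not carry over. Pictures are saved under pics/ and viewed, and the job is handed in when it is done.

Besides the shell and the picture viewer there is one more tool, called after "Emit:" as a command line: name --argument value ..., lists and objects as JSON in quotes. apply_moves: Moves the arm, as the interface text tells. Its arguments: {"type":"object","properties":{"steps":{"type":"array"},"grip":{"type":"number"}},"required":["steps"]}

```bash
ls; mkdir -p pics; python3 - <<'E'
from rig import read_state, imaging
import cv2
print(read_state())
for n in ["scene","top","wrist"]:
    p=imaging.camera_params(n); im=imaging.capture(n)
    print(n,p)
    cv2.imwrite(f"pics/{n}0.png",im[:,:,::-1])
E
```

```text
pics
{'time_s': 0.0, 'joint_positions': array([-8.12738510e+01,  3.02794631e+01,  8.21564173e+01, -2.01849850e-03,
        6.76894633e+01, -1.02274090e+01]), 'qvel': array([-0.04480701, -0.02572077,  0.14229384,  0.02633884,  0.06700023,
        0.05601335]), 'tau': array([-2.66900643e-04, -4.40039098e+01, -1.76590419e+01,  6.32768590e-02,
        5.80664689e-02, -1.61919024e-04]), 'position': array([ 0.20290744, -0.59038483,  0.22956612]), 'tcp_rot': array([[ 3.24813932e-01, -3.64108841e-04,  9.45777869e-01],
       [-9.45775475e-01,  2.15739134e-03,  3.24813941e-01],
       [-2.15868061e-03, -9.99997607e-01,  3.56385551e-04]]), 'force': array([-0.52455764,  0.66904656, -0.31003839]), 'moment': array([ 0.00392771,  0.04057592, -0.01498117]), 'opening': 0.9997656991331586}
scene {'fov_y': 49.57809313703163, 'cx': 323.4682162977337, 'cy': 203.5619342606057, 'R': array([[-0.82998687,  0.55769837, -0.00971156],
       [ 0.43237434,  0.63228053, -0.64286372],
       [-0.35238362, -0.53776747, -0.76591901]]), 't': array([ 0.48169498, -0.18361523,  1.51489061])}
top {'fov_y': 51.69745449439535, 'cx': 316.15712373340233, 'cy': 189.6008594635307, 'R': array([[ 0.03046081, -0.99933516,  0.0200342 ],
       [-0.99770533, -0.03161144, -0.05987315],
       [ 0.06046665, -0.01816445, -0.99800493]]), 't': array([-0.03158935,  0.59903898,  1.21357612])}
wrist {'fov_y': 67.30497105495223, 'cx': 317.5362760385426, 'cy': 204.41164989707494, 'R': array([[ 3.23614218e-01, -9.46188902e-01, -6.31290722e-04],
       [-9.13351852e-01, -3.12557441e-01,  2.60952563e-01],
       [-2.47107734e-01, -8.38713693e-02, -9.65351418e-01]]), 't': array([-0.62469437, -0.03037874,  0.3889497 ])}
```

View pics/scene0.png

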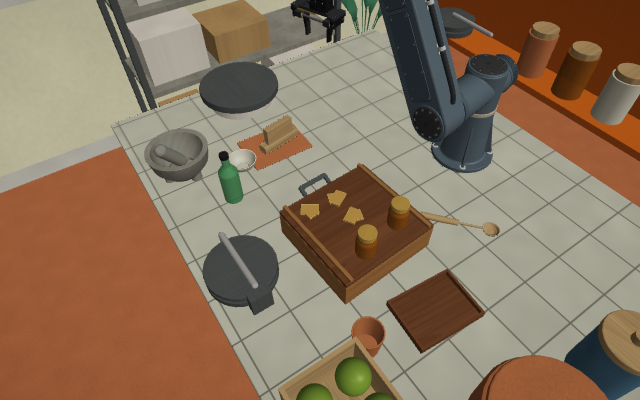

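View pics/top0.png

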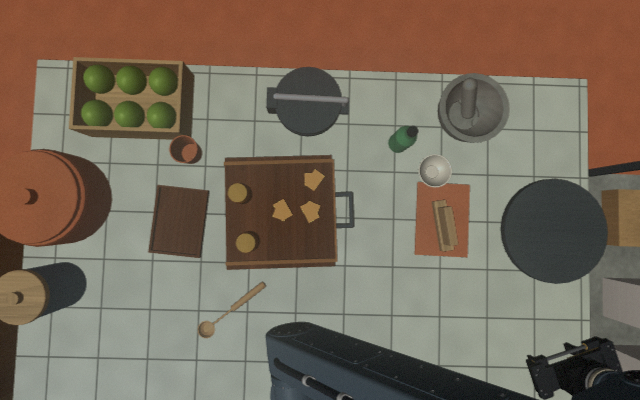

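View pics/wrist0.png

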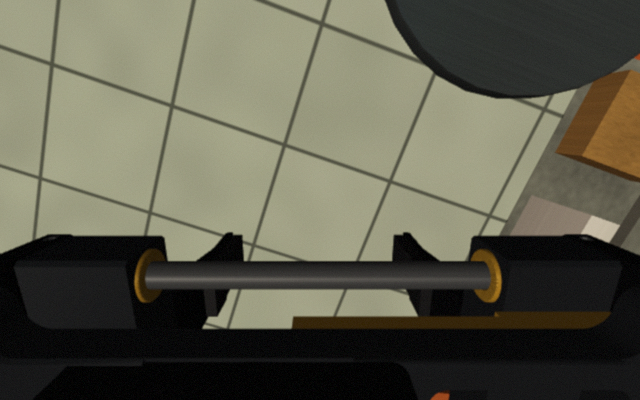

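The scene view shows the board with three pieces (at ~311,210; 337,198; 354,215), two jars (400,212; 367,241), the tray at (435,310), and the scraper on its tile (280,135). In the top view the drawer handle is at (345,209).

```bash
cat > h.py <<'E'
import numpy as np, cv2
from rig import read_state, imaging, spotter
def K(p):
    f=200/np.tan(np.radians(p['fov_y'])/2); return f
def bp(p,u,v,z):
    f=K(p); d=np.array([(u-p['cx'])/f,(v-p['cy'])/f,1]); R=np.array(p['R']);t=np.array(p['t'])
    c=-R.T@t; w=R.T@d; return c+w*(z-c[2])/w[2]
def proj(p,X):
    c=np.array(p['R'])@np.array(X)+p['t']; f=K(p); return c[0]/c[2]*f+p['cx'],c[1]/c[2]*f+p['cy']
def grab(n,name=None):
    p=imaging.camera_params(n); im=imaging.capture(n)
    if name: cv2.imwrite(f"pics/{name}.png",im[:,:,::-1])
    return p,im
E
python3 - <<'E'
from h import *
for cam in ["top","scene"]:
    p,im=grab(cam)
    vis=im.copy()
    for n in ["board","drawer","drawer_handle","scraper_mid","tile_top","jar_tray_floor","jar1_mid","piece1_mid","cup","sauce","salt_bowl"]:
        try: r=spotter.cut_out(n,cam)
        except Exception as e: print(n,e); continue
        for d in r:
            m=d['mask'].astype(np.uint8); ys,xs=np.nonzero(m)
            if len(xs)==0: continue
            print(cam,n,round(d['score'],2),d['rect'],cv2.minAreaRect(np.c_[xs,ys].astype(np.float32)), len(xs))
E
```

```text
top board 0.58 [223.2, 155.9, 136.4, 113.3] ((289.12518310546875, 211.88211059570312), (113.03958892822266, 129.46144104003906), 88.36341857910156) 11181
top drawer 0.9 [331.1, 161.5, 22.9, 97.5] ((343.85009765625, 209.85491943359375), (94.05294036865234, 20.161226272583008), 89.06080627441406) 366
top drawer_handle 0.66 [334.5, 194.6, 21.5, 62.0] ((344.4827880859375, 222.9669647216797), (63.774471282958984, 19.963891983032227), 89.04515838623047) 310
top scraper_mid 0.58 [433.9, 199.7, 26.5, 51.5] ((445.12164306640625, 224.22970581054688), (51.785682678222656, 19.563478469848633), 80.53767395019531) 912
top scraper_mid 0.19 [418.6, 155.2, 33.5, 31.9] ((435.0, 169.5), (33.0, 32.0), 90.0) 887
top tile_top 0.73 [416.0, 182.6, 54.0, 70.9] ((441.9073181152344, 219.18646240234375), (53.65776443481445, 73.02557373046875), 1.9749339818954468) 2900
top jar_tray_floor 0.74 [146.0, 184.7, 62.1, 69.7] ((178.807861328125, 220.94105529785156), (52.997650146484375, 69.18769836425781), 7.594643592834473) 3594
top jar1_mid 0.84 [227.7, 183.8, 24.1, 17.7] ((240.00003051757812, 193.0), (25.04396057128
[... 2831 characters left out ...]
2), (16.994115829467773, 16.994115829467773), 26.56505012512207) 245
scene piece1_mid 0.16 [300.2, 204.1, 18.0, 12.8] ((310.0, 211.0), (14.0, 18.0), 90.0) 223
scene cup 0.63 [351.3, 315.1, 35.9, 44.7] ((370.086181640625, 332.94927978515625), (40.752933502197266, 31.025575637817383), 48.179832458496094) 983
scene sauce 0.96 [216.4, 149.8, 29.9, 52.6] ((228.8529815673828, 176.91177368164062), (54.085445404052734, 21.100597381591797), 75.96376037597656) 883
scene salt_bowl 0.61 [231.4, 148.3, 21.8, 25.1] ((242.0, 159.5), (21.0, 24.0), 90.0) 429
scene salt_bowl 0.34 [294.9, 175.9, 34.1, 13.8] ((313.1495361328125, 182.7282257080078), (9.736449241638184, 30.002687454223633), 64.35899353027344) 158
```

```bash
python3 - <<'E'
import cv2
im=cv2.imread("pics/top0.png")
cv2.imwrite("pics/t_a.png",cv2.resize(im[145:280,140:360],None,fx=3.6,fy=3.6,interpolation=cv2.INTER_CUBIC))
cv2.imwrite("pics/t_b.png",cv2.resize(im[145:265,380:480],None,fx=5,fy=5,interpolation=cv2.INTER_CUBIC))
E
```

```text
(no output)
```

View pics/t_a.png

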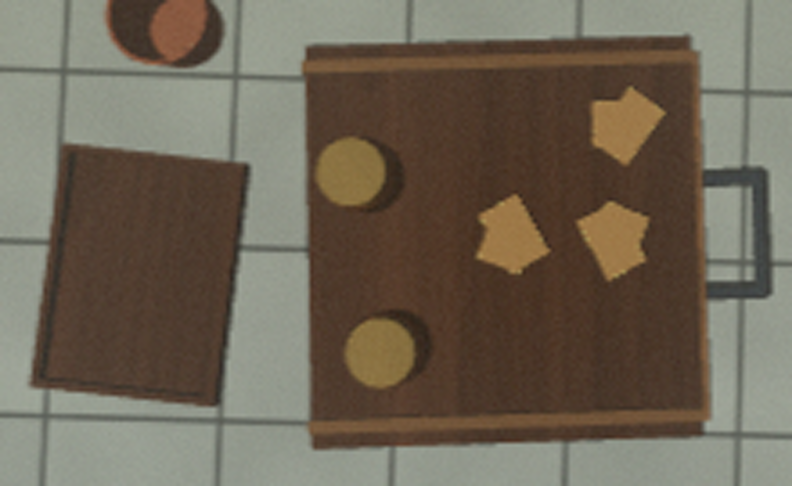

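View pics/t_b.png

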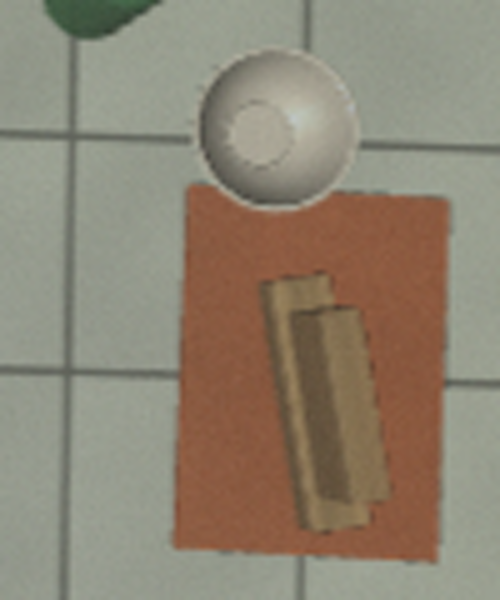

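```bash
python3 - <<'E'
from h import *
p=imaging.camera_params("top")
A=lambda x,y:((x+.5)/3.6-.5+140,(y+.5)/3.6-.5+145)
B=lambda x,y:((x+.5)/5-.5+380,(y+.5)/5-.5+145)
def pr(n,pts,z,f=A):
    W=np.array([bp(p,*f(*q),z)[:2] for q in pts])*1000
    print(n,W.round(0).tolist(),'mean',W.mean(0).round(1)); 
    if len(W)>1:
        e=np.roll(W,-1,0)-W; print('   len',np.linalg.norm(e,axis=1).round(0),'ang',np.degrees(np.arctan2(e[:,1],e[:,0])).round(1))
pr('board',[(306,47),(690,37),(703,433),(312,448)],.1)
pr('jarA',[(350,172)],.185);pr('jarB',[(379,352)],.185)
pr('handle',[(762,170),(762,297)],.08)
pr('tray',[(64,145),(249,164),(217,405),(32,384)],.022)
for q in [(627,125),(512,235),(614,240)]: pr('piece',[q],.108)
pr('tile',[(188,185),(449,198),(438,562),(175,547)],.008,B)
pr('scrtop',[(320,312),(357,308),(389,498),(350,503)],.09,B)
pr('scrfoot',[(262,282),(303,531)],.03,B)
pr('bowl',[(278,130)],.04,B)
print(proj(p,[0,0,0]))
E
```

```text
board [[676.0, 246.0], [693.0, -51.0], [388.0, -70.0], [369.0, 228.0]] mean [531.6  88.5]
   len [298. 306. 298. 307.] ang [ -86.6 -176.5   93.8    3.4]
jarA [[576.0, 193.0]] mean [575.9 193.4]
jarB [[449.0, 168.0]] mean [449.  167.6]
handle [[593.0, -112.0], [493.0, -114.0]] mean [ 542.9 -113. ]
   len [100. 100.] ang [-178.5    1.5]
tray [[599.0, 456.0], [588.0, 305.0], [391.0, 321.0], [403.0, 472.0]] mean [495.  388.5]
   len [152. 198. 151. 196.] ang [-94.1 175.1  85.2  -4.5]
piece [[622.0, -4.0]] mean [622.5  -4. ]
piece [[535.0, 81.0]] mean [535.3  81.4]
piece [[534.0, 3.0]] mean [533.9   3.3]
tile [[634.0, -318.0], [631.0, -477.0], [412.0, -473.0], [417.0, -314.0]] mean [ 523.6 -395.5]
   len [159. 219. 159. 218.] ang [-91.  178.7  88.4  -1.2]
scrtop [[558.0, -372.0], [561.0, -393.0], [454.0, -413.0], [451.0, -391.0]] mean [ 505.9 -392.3]
   len [ 21. 108.  22. 108.] ang [ -82.1 -169.7   98.9    9.7]
scrfoot [[576.0, -357.0], [430.0, -384.0]] mean [ 503.  -370.6]
   len [148. 148.] ang [-169.8   10.2]
bowl [[666.0, -363.0]] mean [ 665.8 -362.7]
(np.float64(305.4113397546211), np.float64(393.3766086489196))
```

Emit:
apply_moves --steps '[{"x": 28,"y": 39,"z": 0,"spin": -0.022},{"x": 28,"y": 39,"z": 0,"spin": -0.022},{"x": 28,"y": 39,"z": 0,"spin": -0.022},{"x": 28,"y": 39,"z": 0,"spin": -0.022},{"x": 28,"y": 39,"z": 0,"spin": -0.022},{"x": 28,"y": 39,"z": 0,"spin": -0.022},{"x": 28,"y": 39,"z": 0,"spin": -0.022},{"x": 28,"y": 39,"z": 0,"spin": -0.022},{"x": 28,"y": 39,"z": 0,"spin": -0.022},{"x": 28,"y": 39,"z": 0,"spin": -0.022},{"x": 28,"y": 39,"z": 0,"spin": -0.022},{"x": 20,"y": 30,"z": 0,"spin": -0.022}]' --grip 36

```text
time_s: 2.55
position: [0.5382, -0.1216, 0.2328]
tcp_rot: [[0.043, 0.004, 0.999], [-0.999, -0.012, 0.043], [0.012, -1.0, 0.004]]
force: [0.6, -0.8, -0.2]
opening: 0.413
```

```bash
python3 - <<'E'
from h import *
p,im=grab("wrist","w1"); print(read_state()['position'], -np.array(p['R']).T@p['t'], proj(p,[.543,-.113,.075]), proj(p,[.543,-.061,.1]))
p,im=grab("top","t1")
E
```

```text
[ 0.54067868 -0.11737912  0.23291762] [ 0.60887206 -0.1170248   0.38629064] (np.float64(307.2808929906332), np.float64(188.62134229111172)) (np.float64(253.3167152994102), np.float64(191.8923278106501))
```

View pics/w1.png

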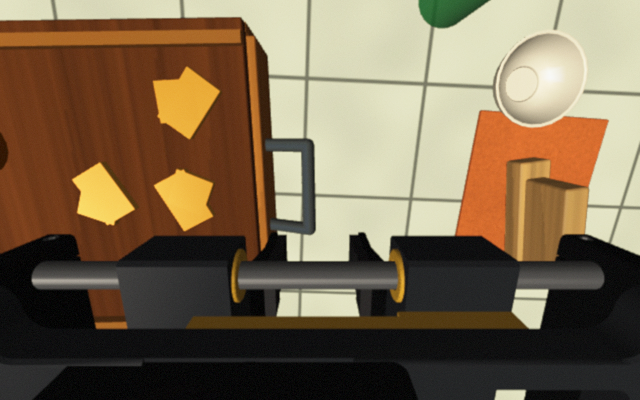

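View pics/t1.png

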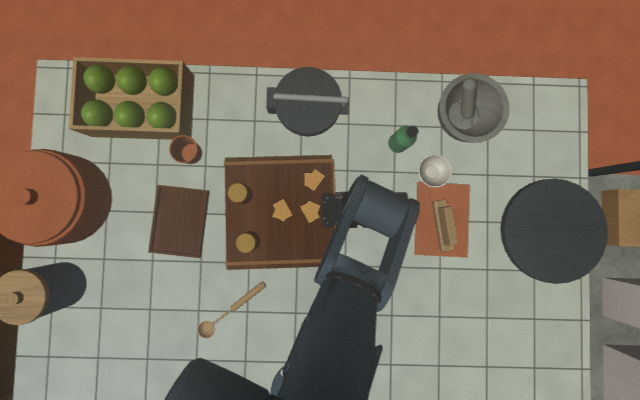

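The handle sits at (307,187), matching the projection of my top-view estimate. Descending.

Emit:
apply_moves --steps '[{"x": 2,"y": 4,"z": -30,"spin": 0.02},{"x": 0,"y": 0,"z": -35,"spin": 0},{"x": 0,"y": 0,"z": -35,"spin": 0},{"x": 0,"y": 0,"z": -30,"spin": 0},{"x": 0,"y": 0,"z": -20,"spin": 0},{"x": 0,"y": 0,"z": 0,"spin": 0}]'

```text
time_s: 3.25
position: [0.5421, -0.1187, 0.0806]
tcp_rot: [[0.073, 0.012, 0.997], [-0.997, -0.016, 0.073], [0.017, -1.0, 0.011]]
force: [-0.6, -0.0, 1.0]
opening: 0.412
```

Emit:
apply_moves --steps '[{"x": 1,"y": 5,"z": -7,"spin": 0},{"x": 0,"y": 0,"z": -6,"spin": -0.01},{"x": 0,"y": 0,"z": 0,"spin": 0}]'

```text
time_s: 3.55
position: [0.5442, -0.1153, 0.0687]
tcp_rot: [[0.061, 0.015, 0.998], [-0.998, -0.018, 0.061], [0.019, -1.0, 0.014]]
force: [-0.2, -0.1, -0.6]
opening: 0.412
```

Emit:
apply_moves --steps '[{"x": 0,"y": 0,"z": 0,"spin": 0},{"x": 0,"y": 0,"z": 0,"spin": 0},{"x": 0,"y": 0,"z": 0,"spin": 0},{"x": 0,"y": 0,"z": 0,"spin": 0},{"x": 0,"y": 0,"z": 0,"spin": 0}]' --grip 0

```text
time_s: 4.05
position: [0.5456, -0.1154, 0.0711]
tcp_rot: [[0.061, 0.019, 0.998], [-0.998, -0.019, 0.061], [0.021, -1.0, 0.018]]
force: [0.4, -0.6, -3.5]
opening: 0.151
```

Emit:
apply_moves --steps '[{"x": 1,"y": -20,"z": 0,"spin": 0},{"x": 1,"y": -20,"z": 0,"spin": 0},{"x": 1,"y": -20,"z": 0,"spin": 0},{"x": 1,"y": -20,"z": 0,"spin": 0},{"x": 1,"y": -15,"z": 0,"spin": 0},{"x": 0,"y": 0,"z": 0,"spin": 0}]'

```text
time_s: 4.65
position: [0.5512, -0.2084, 0.071]
tcp_rot: [[0.061, 0.02, 0.998], [-0.998, -0.013, 0.061], [0.014, -1.0, 0.019]]
force: [-1.1, -1.5, -0.7]
opening: 0.151
```

Emit:
apply_moves --steps '[{"x": 1,"y": -9,"z": 0,"spin": 0},{"x": 0,"y": -5,"z": 0,"spin": 0},{"x": 0,"y": -5,"z": 0,"spin": 0},{"x": 0,"y": -5,"z": 0,"spin": 0}]'

```text
time_s: 5.05
position: [0.552, -0.226, 0.071]
tcp_rot: [[0.057, 0.019, 0.998], [-0.998, -0.0, 0.057], [0.002, -1.0, 0.019]]
force: [7.6, 22.7, 5.9]
opening: 0.152
```

Emit:
apply_moves --steps '[{"x": 0,"y": -1,"z": 0,"spin": 0},{"x": 0,"y": 0,"z": 0,"spin": 0},{"x": 0,"y": 0,"z": 0,"spin": 0}]'

```text
time_s: 5.35
position: [0.5522, -0.2257, 0.0711]
tcp_rot: [[0.06, 0.019, 0.998], [-0.998, -0.0, 0.06], [0.001, -1.0, 0.019]]
force: [0.2, 1.7, 0.1]
opening: 0.146
```

Emit:
apply_moves --steps '[{"x": 0,"y": 0,"z": 0,"spin": 0},{"x": 0,"y": 0,"z": 0,"spin": 0},{"x": 0,"y": 0,"z": 0,"spin": 0},{"x": 0,"y": 0,"z": 20,"spin": 0},{"x": 0,"y": 0,"z": 40,"spin": 0},{"x": 0,"y": 0,"z": 40,"spin": 0},{"x": 0,"y": 0,"z": 40,"spin": 0},{"x": 0,"y": 0,"z": 40,"spin": 0},{"x": 0,"y": 0,"z": 10,"spin": 0}]' --grip 36

```text
time_s: 6.25
position: [0.5491, -0.2276, 0.2655]
tcp_rot: [[0.058, 0.013, 0.998], [-0.998, -0.0, 0.058], [0.001, -1.0, 0.013]]
force: [-0.1, -0.3, 0.3]
opening: 0.415
```

Emit:
apply_moves --steps '[{"x": 2,"y": 38,"z": 0,"spin": 0},{"x": 2,"y": 38,"z": 0,"spin": 0},{"x": 2,"y": 38,"z": 0,"spin": 0},{"x": 2,"y": 38,"z": 0,"spin": 0},{"x": 2,"y": 38,"z": 0,"spin": 0},{"x": 2,"y": 38,"z": 0,"spin": 0},{"x": 2,"y": 38,"z": 0,"spin": 0},{"x": 2,"y": 38,"z": 0,"spin": 0},{"x": 2,"y": 38,"z": 0,"spin": 0},{"x": 2,"y": 38,"z": 0,"spin": 0},{"x": 4,"y": 30,"z": 0,"spin": 0},{"x": 0,"y": 0,"z": 0,"spin": 0}]' --grip 87

```text
time_s: 7.45
position: [0.569, 0.192, 0.2609]
tcp_rot: [[0.05, 0.009, 0.999], [-0.999, -0.007, 0.05], [0.008, -1.0, 0.009]]
force: [-0.3, -0.1, -0.9]
opening: 0.995
```

```bash
python3 - <<'E'
from h import *
p,im=grab("wrist","w2"); print(read_state()['position'])
for X in [[.576,.193,.185],[.449,.168,.185],[.576,.193,.1],[.54,.385,.007],[.45,.392,.007]]: print(proj(p,X))
p,im=grab("top","t2")
E
```

```text
[0.56860472 0.19033748 0.26060696]
(np.float64(315.2624167128969), np.float64(208.21040868569162))
(np.float64(336.3745876820262), np.float64(345.20315126124615))
(np.float64(315.1112838728933), np.float64(187.12792431081925))
(np.float64(175.11957309489705), np.float64(193.04546060490512))
(np.float64(174.63268232942443), np.float64(253.08439556520497))
```

View pics/w2.png

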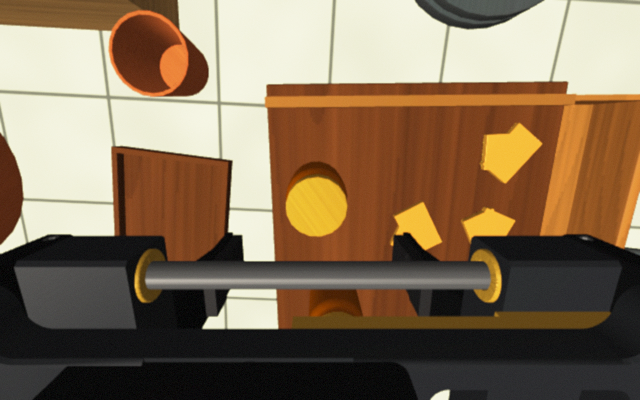

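View pics/t2.png

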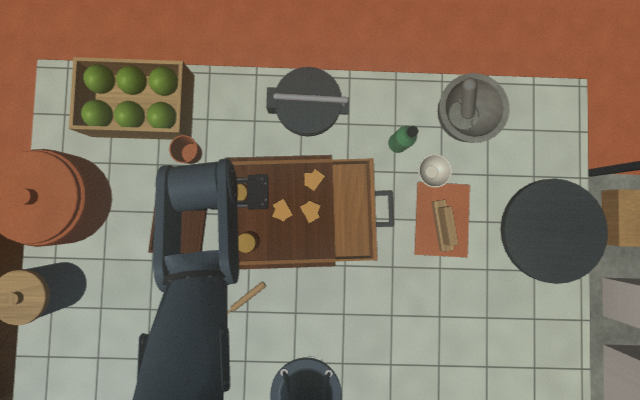

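Lid at (316,207) agrees with the projection; the drawer is out. Descending on jar A.

Emit:
apply_moves --steps '[{"x": 6,"y": 3,"z": -25,"spin": 0},{"x": 1,"y": 1,"z": -30,"spin": 0},{"x": 0,"y": 1,"z": -30,"spin": 0},{"x": 0,"y": 1,"z": -20,"spin": 0},{"x": 0,"y": 0,"z": 0,"spin": 0}]'

```text
time_s: 8.05
position: [0.5763, 0.1869, 0.1528]
tcp_rot: [[0.04, 0.009, 0.999], [-0.999, -0.013, 0.04], [0.013, -1.0, 0.009]]
force: [-0.7, -0.0, 0.9]
opening: 0.999
```

Emit:
apply_moves --steps '[{"x": 0,"y": 6,"z": -5,"spin": 0},{"x": 0,"y": 1,"z": -4,"spin": 0.01},{"x": 0,"y": 0,"z": 0,"spin": 0}]'

```text
time_s: 8.35
position: [0.5778, 0.1918, 0.1449]
tcp_rot: [[0.047, 0.011, 0.999], [-0.999, -0.013, 0.047], [0.014, -1.0, 0.011]]
force: [0.2, -0.4, 0.3]
opening: 1.002
```

Emit:
apply_moves --steps '[{"x": 0,"y": 0,"z": 0,"spin": 0},{"x": 0,"y": 0,"z": 0,"spin": 0},{"x": 0,"y": 0,"z": 0,"spin": 0},{"x": 0,"y": 0,"z": 0,"spin": 0}]' --grip 40

```text
time_s: 8.75
position: [0.5795, 0.1921, 0.1479]
tcp_rot: [[0.048, 0.017, 0.999], [-0.999, -0.013, 0.048], [0.013, -1.0, 0.017]]
force: [0.2, -0.7, 0.4]
opening: 0.721
```

Emit:
apply_moves --steps '[{"x": 0,"y": 0,"z": -2,"spin": 0},{"x": -1,"y": 0,"z": 0,"spin": 0},{"x": 0,"y": 0,"z": 0,"spin": 0}]'

```text
time_s: 9.05
position: [0.5792, 0.1926, 0.1466]
tcp_rot: [[0.048, 0.02, 0.999], [-0.999, -0.012, 0.048], [0.013, -1.0, 0.019]]
force: [-0.6, -0.1, 1.2]
opening: 0.63
```

Emit:
apply_moves --steps '[{"x": 0,"y": 0,"z": 15,"spin": 0},{"x": 0,"y": 0,"z": 20,"spin": 0},{"x": -3,"y": 20,"z": 0,"spin": 0},{"x": -6,"y": 30,"z": 0,"spin": 0},{"x": -6,"y": 30,"z": 0,"spin": 0},{"x": -6,"y": 30,"z": 0,"spin": 0},{"x": -6,"y": 30,"z": 0,"spin": 0},{"x": -6,"y": 30,"z": 0,"spin": 0},{"x": -4,"y": 20,"z": 0,"spin": 0},{"x": 0,"y": 0,"z": 0,"spin": 0}]'

```text
time_s: 10.05
position: [0.5335, 0.3859, 0.1735]
tcp_rot: [[0.044, -0.0, 0.999], [-0.999, -0.018, 0.044], [0.018, -1.0, -0.001]]
force: [-1.1, -0.6, -2.3]
opening: 0.631
```

Emit:
apply_moves --steps '[{"x": 3,"y": 1,"z": -30,"spin": 0},{"x": 2,"y": 1,"z": -30,"spin": 0},{"x": 2,"y": 1,"z": -25,"spin": 0},{"x": 0,"y": 1,"z": -15,"spin": 0},{"x": 0,"y": 0,"z": 0,"spin": 0}]'

```text
time_s: 10.55
position: [0.5391, 0.3868, 0.0682]
tcp_rot: [[0.046, -0.003, 0.999], [-0.999, -0.022, 0.045], [0.022, -1.0, -0.004]]
force: [-0.5, -0.5, -2.8]
opening: 0.633
```

```bash
python3 - <<'E'
from h import *
print(read_state()['position'],read_state()['force'])
p,im=grab("scene","s3");cv2.imwrite("pics/s3c.png",cv2.resize(im[160:360,280:500,::-1],None,fx=3,fy=3))
E
```

```text
[0.5390927  0.38680784 0.06824132] [-0.51084873 -0.53593999 -2.80711052]
```

View pics/s3c.png

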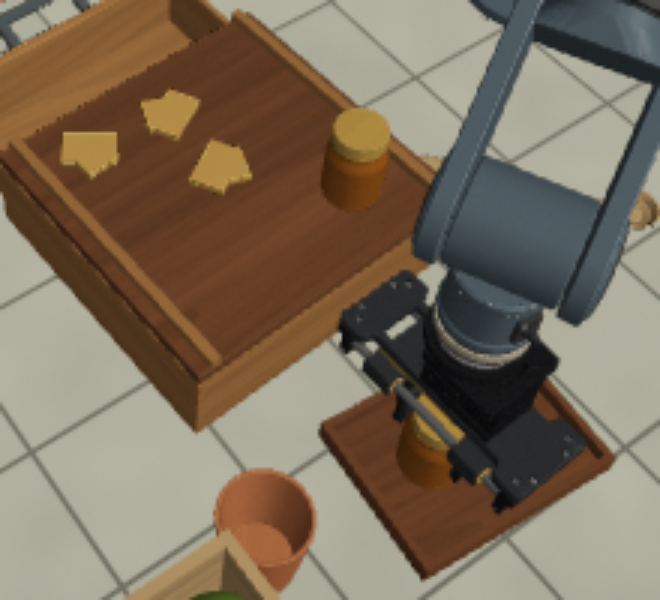

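The jar hangs over the tray within its walls. Lowering the last bit.

Emit:
apply_moves --steps '[{"x": 0,"y": 0,"z": -7,"spin": 0},{"x": 0,"y": 0,"z": -5,"spin": 0},{"x": 0,"y": 0,"z": -3,"spin": 0}]'

```text
time_s: 10.9
position: [0.5423, 0.3875, 0.057]
tcp_rot: [[0.045, 0.004, 0.999], [-0.999, -0.019, 0.045], [0.019, -1.0, 0.003]]
force: [0.0, 0.9, -1.9]
opening: 0.636
```

Emit:
apply_moves --steps '[{"x": 0,"y": 0,"z": -3,"spin": 0},{"x": 0,"y": 0,"z": -2,"spin": 0}]'

```text
time_s: 11.1
position: [0.5427, 0.3877, 0.0537]
tcp_rot: [[0.045, 0.005, 0.999], [-0.999, -0.018, 0.045], [0.019, -1.0, 0.004]]
force: [-3.4, -2.6, 10.6]
opening: 0.635
```

Contact (+13 N). Release and raise.

Emit:
apply_moves --steps '[{"x": 0,"y": 0,"z": 0,"spin": 0},{"x": 0,"y": 0,"z": 0,"spin": 0},{"x": 0,"y": 0,"z": 0,"spin": 0},{"x": 0,"y": 0,"z": 0,"spin": 0},{"x": 0,"y": 0,"z": 20,"spin": 0},{"x": 0,"y": 0,"z": 40,"spin": 0},{"x": 0,"y": 0,"z": 50,"spin": 0},{"x": 0,"y": 0,"z": 50,"spin": 0},{"x": 0,"y": 0,"z": 45,"spin": 0},{"x": 0,"y": 0,"z": 0,"spin": 0}]' --grip 87

```text
time_s: 12.1
position: [0.5424, 0.3876, 0.2667]
tcp_rot: [[0.045, 0.007, 0.999], [-0.999, -0.017, 0.045], [0.018, -1.0, 0.006]]
force: [0.4, 0.5, -0.4]
opening: 0.996
```

Emit:
apply_moves --steps '[{"x": -15,"y": -36,"z": 0,"spin": 0},{"x": -15,"y": -36,"z": 0,"spin": 0},{"x": -15,"y": -36,"z": 0,"spin": 0},{"x": -15,"y": -36,"z": 0,"spin": 0},{"x": -15,"y": -36,"z": 0,"spin": 0},{"x": -15,"y": -36,"z": 0,"spin": 0},{"x": 0,"y": 0,"z": 0,"spin": 0}]'

```text
time_s: 12.8
position: [0.4477, 0.1665, 0.2659]
tcp_rot: [[0.049, 0.011, 0.999], [-0.999, -0.015, 0.049], [0.016, -1.0, 0.011]]
force: [1.6, -0.3, -0.5]
opening: 0.996
```

```bash
python3 - <<'E'
from h import *
print(read_state()['position'])
p,im=grab("wrist","w4"); 
for X in [[.449,.168,.185],[.542,.388,.092]]: print(proj(p,X))
E
```

```text
[0.44766139 0.16652639 0.26594837]
(np.float64(313.57116375973294), np.float64(213.3486725728501))
(np.float64(100.84508185607413), np.float64(90.97067929339543))
```

View pics/w4.png

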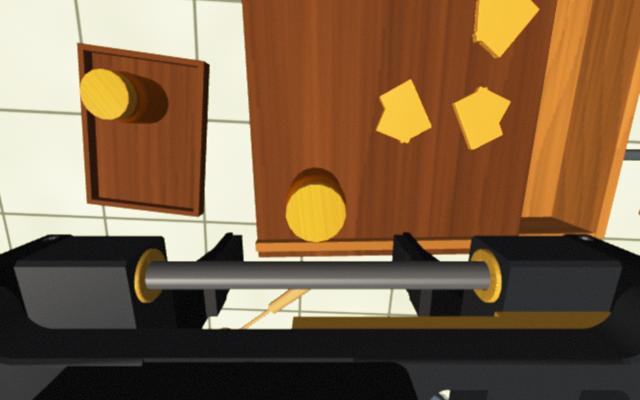

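Jar A stands in the tray (lid at 109,94); jar B's lid at (316,212) matches. Descending on B.

Emit:
apply_moves --steps '[{"x": 1,"y": 2,"z": -25,"spin": 0},{"x": 0,"y": 2,"z": -30,"spin": 0},{"x": 0,"y": 2,"z": -30,"spin": 0},{"x": 0,"y": 1,"z": -20,"spin": 0},{"x": 0,"y": 0,"z": 0,"spin": 0}]'

```text
time_s: 13.35
position: [0.4558, 0.1793, 0.159]
tcp_rot: [[0.05, 0.025, 0.998], [-0.999, -0.01, 0.05], [0.011, -1.0, 0.025]]
force: [0.2, -0.9, 1.3]
opening: 1.0
```

Emit:
apply_moves --steps '[{"x": -5,"y": -8,"z": -5,"spin": 0},{"x": -1,"y": -2,"z": -5,"spin": 0},{"x": 0,"y": 0,"z": -2,"spin": 0}]'

```text
time_s: 13.65
position: [0.4515, 0.1701, 0.1475]
tcp_rot: [[0.052, 0.029, 0.998], [-0.999, -0.009, 0.052], [0.01, -1.0, 0.029]]
force: [0.4, -0.4, -0.4]
opening: 0.999
```

Emit:
apply_moves --steps '[{"x": -1,"y": 0,"z": -1,"spin": 0},{"x": -1,"y": 0,"z": -1,"spin": 0},{"x": 0,"y": 0,"z": 0,"spin": 0},{"x": -1,"y": 0,"z": -1,"spin": 0},{"x": 0,"y": 0,"z": 0,"spin": 0},{"x": 0,"y": 0,"z": 0,"spin": 0},{"x": 0,"y": 0,"z": 0,"spin": 0}]' --grip 40

```text
time_s: 14.35
position: [0.4501, 0.1699, 0.1465]
tcp_rot: [[0.051, 0.035, 0.998], [-0.999, -0.009, 0.052], [0.01, -0.999, 0.034]]
force: [0.3, -0.5, -0.6]
opening: 0.63
```

Emit:
apply_moves --steps '[{"x": 0,"y": 0,"z": 15,"spin": 0},{"x": 0,"y": 0,"z": 20,"spin": 0},{"x": 0,"y": 20,"z": 0,"spin": 0},{"x": 0,"y": 32,"z": 0,"spin": 0},{"x": 0,"y": 32,"z": 0,"spin": 0},{"x": 0,"y": 32,"z": 0,"spin": 0},{"x": 0,"y": 32,"z": 0,"spin": 0},{"x": 0,"y": 32,"z": 0,"spin": 0},{"x": 0,"y": 25,"z": 0,"spin": 0},{"x": 0,"y": 12,"z": 0,"spin": 0},{"x": 0,"y": 0,"z": 0,"spin": 0}]'

```text
time_s: 15.45
position: [0.4437, 0.3941, 0.1774]
tcp_rot: [[0.047, 0.02, 0.999], [-0.999, -0.011, 0.048], [0.012, -1.0, 0.02]]
force: [-0.6, -0.1, -2.5]
opening: 0.632
```

Emit:
apply_moves --steps '[{"x": 2,"y": -1,"z": -30,"spin": 0},{"x": 1,"y": 0,"z": -30,"spin": 0},{"x": 0,"y": 0,"z": -25,"spin": 0},{"x": 0,"y": 0,"z": -17,"spin": 0},{"x": 0,"y": 0,"z": 0,"spin": 0}]'

```text
time_s: 15.95
position: [0.4461, 0.3868, 0.0724]
tcp_rot: [[0.045, 0.018, 0.999], [-0.999, -0.015, 0.046], [0.016, -1.0, 0.017]]
force: [-1.3, -0.4, -2.9]
opening: 0.633
```

```bash
python3 - <<'E'
from h import *
print(read_state()['position'],read_state()['force'])
p,im=grab("scene","s5");cv2.imwrite("pics/s5c.png",cv2.resize(im[160:360,280:500,::-1],None,fx=3,fy=3))
E
```

```text
[0.44608844 0.38682859 0.07237288] [-1.31147333 -0.39817164 -2.85182703]
```

View pics/s5c.png

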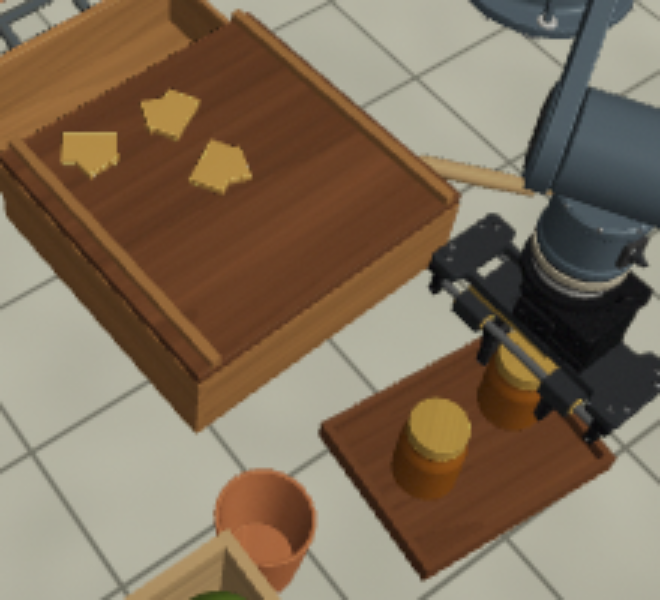

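Jar A stands upright at (430,450 in the crop), jar B is clear beside it. Lower by ~19 mm.

Emit:
apply_moves --steps '[{"x": 0,"y": 2,"z": -9,"spin": 0},{"x": 0,"y": 0,"z": -6,"spin": 0},{"x": 0,"y": 0,"z": -4,"spin": 0}]'

```text
time_s: 16.3
position: [0.4491, 0.3892, 0.0564]
tcp_rot: [[0.044, 0.025, 0.999], [-0.999, -0.012, 0.044], [0.013, -1.0, 0.024]]
force: [0.2, -0.7, -3.3]
opening: 0.633
```

Emit:
apply_moves --steps '[{"x": 0,"y": 0,"z": -3,"spin": 0},{"x": 0,"y": 0,"z": -2,"spin": 0}]'

```text
time_s: 16.5
position: [0.4492, 0.3892, 0.0533]
tcp_rot: [[0.044, 0.025, 0.999], [-0.999, -0.012, 0.044], [0.013, -1.0, 0.025]]
force: [-5.3, -3.3, 21.0]
opening: 0.632
```

Emit:
apply_moves --steps '[{"x": 0,"y": 0,"z": 0,"spin": 0},{"x": 0,"y": 0,"z": 0,"spin": 0},{"x": 0,"y": 0,"z": 0,"spin": 0},{"x": 0,"y": 0,"z": 0,"spin": 0},{"x": 0,"y": 0,"z": 20,"spin": 0},{"x": 0,"y": 0,"z": 40,"spin": 0},{"x": 0,"y": 0,"z": 50,"spin": 0},{"x": 0,"y": 0,"z": 50,"spin": 0},{"x": 0,"y": 0,"z": 40,"spin": 0},{"x": 5,"y": -20,"z": 0,"spin": 0},{"x": 5,"y": -35,"z": 0,"spin": 0},{"x": 5,"y": -35,"z": 0,"spin": 0}]' --grip 87

```text
time_s: 17.7
position: [0.4653, 0.3018, 0.264]
tcp_rot: [[0.052, 0.034, 0.998], [-0.999, -0.006, 0.052], [0.008, -0.999, 0.034]]
force: [0.9, -0.7, -0.4]
opening: 0.996
```

Emit:
apply_moves --steps '[{"x": 3,"y": -45,"z": 0,"spin": 0.01},{"x": 3,"y": -45,"z": 0,"spin": 0.01},{"x": 3,"y": -45,"z": 0,"spin": 0.01},{"x": 3,"y": -45,"z": 0,"spin": 0.01},{"x": 3,"y": -45,"z": 0,"spin": 0.01},{"x": 3,"y": -45,"z": 0,"spin": 0.01},{"x": 3,"y": -45,"z": 0,"spin": 0.01},{"x": 3,"y": -45,"z": 0,"spin": 0.01},{"x": 3,"y": -45,"z": 0,"spin": 0.01},{"x": 3,"y": -45,"z": 0,"spin": 0.01},{"x": 3,"y": -45,"z": 0,"spin": 0.01},{"x": 3,"y": -45,"z": 0,"spin": 0.01}]'

```text
time_s: 18.9
position: [0.5001, -0.2579, 0.2656]
tcp_rot: [[0.18, 0.043, 0.983], [-0.984, -0.0, 0.181], [0.008, -0.999, 0.042]]
force: [1.6, 0.2, 0.2]
opening: 0.997
```

Emit:
apply_moves --steps '[{"x": 3,"y": -40,"z": 0,"spin": 0},{"x": 3,"y": -40,"z": 0,"spin": 0},{"x": 0,"y": -30,"z": 0,"spin": 0},{"x": 0,"y": -15,"z": 0,"spin": 0},{"x": 0,"y": 0,"z": 0,"spin": 0}]' --grip 60

```text
time_s: 19.4
position: [0.5049, -0.3951, 0.2642]
tcp_rot: [[0.173, 0.044, 0.984], [-0.985, -0.003, 0.173], [0.011, -0.999, 0.043]]
force: [0.5, 0.2, 0.3]
opening: 0.706
```

```bash
python3 - <<'E'
from h import *
print(read_state()['position'],read_state()['tcp_rot'])
p,im=grab("wrist","w6"); grab("top","t6")
for X in [[.506,-.392,.09],[.576,-.357,.03],[.560,-.382,.09],[.452,-.402,.09]]: print(proj(p,X))
E
```

```text
[ 0.50486658 -0.39506389  0.2642016 ] [[ 0.17284501  0.04423059  0.98395541]
 [-0.98489234 -0.0029574   0.17314254]
 [ 0.01056815 -0.99901697  0.0430512 ]]
(np.float64(312.72042557352523), np.float64(194.60134262359108))
(np.float64(294.82931233775133), np.float64(127.14756225759896))
(np.float64(311.9987157595039), np.float64(144.57690395185273))
(np.float64(313.3921961648068), np.float64(241.16430476178678))
```

View pics/w6.png

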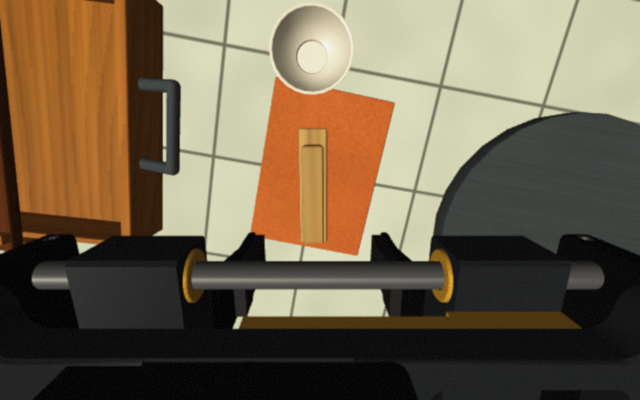

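View pics/t6.png

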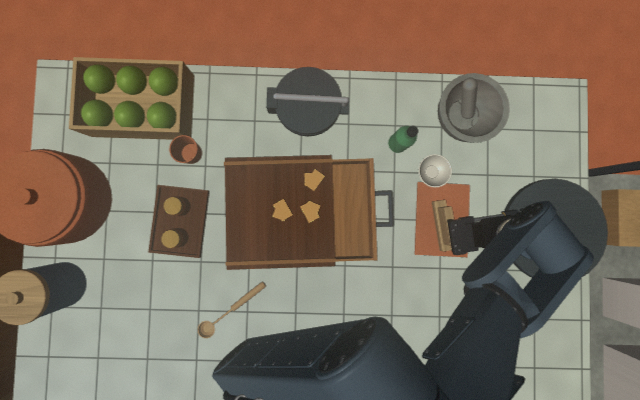

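The wrist view shows the bar top at u≈313, v 145–242, parallel to the fingers' plane, as projected; the top view shows both jars standing in the tray at (175,206) and (171,239).

Emit:
apply_moves --steps '[{"x": 1,"y": 3,"z": -30,"spin": 0},{"x": 0,"y": 1,"z": -35,"spin": 0},{"x": 0,"y": 1,"z": -35,"spin": 0},{"x": 0,"y": 1,"z": -25,"spin": 0},{"x": 0,"y": 0,"z": 0,"spin": 0}]'

```text
time_s: 20.0
position: [0.5075, -0.3746, 0.1395]
tcp_rot: [[0.184, 0.046, 0.982], [-0.983, 0.001, 0.185], [0.008, -0.999, 0.045]]
force: [-0.7, 0.8, -0.3]
opening: 0.691
```

Emit:
apply_moves --steps '[{"x": 0,"y": -16,"z": -5,"spin": -0.01},{"x": 0,"y": -2,"z": -15,"spin": 0},{"x": 0,"y": -2,"z": -10,"spin": 0},{"x": 0,"y": 0,"z": 0,"spin": 0}]'

```text
time_s: 20.4
position: [0.5103, -0.3955, 0.1119]
tcp_rot: [[0.177, 0.051, 0.983], [-0.984, -0.004, 0.177], [0.013, -0.999, 0.049]]
force: [0.4, -0.3, 0.1]
opening: 0.689
```

Emit:
apply_moves --steps '[{"x": -4,"y": 3,"z": -15,"spin": 0},{"x": -1,"y": 0,"z": -15,"spin": 0},{"x": 0,"y": 0,"z": -14,"spin": 0},{"x": 0,"y": 0,"z": -8,"spin": 0},{"x": 0,"y": 0,"z": 0,"spin": 0}]'

```text
time_s: 20.9
position: [0.5067, -0.395, 0.0604]
tcp_rot: [[0.176, 0.055, 0.983], [-0.984, -0.009, 0.176], [0.019, -0.998, 0.053]]
force: [-0.1, 0.8, -0.5]
opening: 0.693
```

Emit:
apply_moves --steps '[{"x": 0,"y": 2,"z": -4,"spin": 0},{"x": 0,"y": 0,"z": 0,"spin": 0},{"x": 0,"y": 0,"z": -1,"spin": 0},{"x": 0,"y": 0,"z": 0,"spin": 0},{"x": 0,"y": 0,"z": -1,"spin": 0},{"x": 0,"y": 0,"z": 0,"spin": 0}]' --grip 10

```text
time_s: 21.5
position: [0.5076, -0.3928, 0.056]
tcp_rot: [[0.176, 0.057, 0.983], [-0.984, -0.01, 0.176], [0.019, -0.998, 0.054]]
force: [0.0, 0.6, -2.5]
opening: 0.275
```

Emit:
apply_moves --steps '[{"x": 0,"y": 0,"z": 15,"spin": 0},{"x": 0,"y": 0,"z": 30,"spin": 0},{"x": 0,"y": 0,"z": 40,"spin": 0},{"x": 0,"y": 0,"z": 40,"spin": 0},{"x": 0,"y": 0,"z": 35,"spin": 0},{"x": 2,"y": 20,"z": 0,"spin": 0},{"x": 4,"y": 35,"z": 0,"spin": -0.02},{"x": 4,"y": 35,"z": 0,"spin": -0.02},{"x": 4,"y": 35,"z": 0,"spin": -0.02},{"x": 4,"y": 35,"z": 0,"spin": -0.02},{"x": 4,"y": 35,"z": 0,"spin": -0.02},{"x": 4,"y": 35,"z": 0,"spin": -0.02}]'

```text
time_s: 22.7
position: [0.5262, -0.152, 0.2205]
tcp_rot: [[0.044, 0.048, 0.998], [-0.999, -0.015, 0.045], [0.017, -0.999, 0.048]]
force: [0.0, -0.5, -2.3]
opening: 0.276
```

Emit:
apply_moves --steps '[{"x": 5,"y": 36,"z": 0,"spin": 0},{"x": 5,"y": 36,"z": 0,"spin": 0},{"x": 5,"y": 36,"z": 0,"spin": 0},{"x": 5,"y": 36,"z": 0,"spin": 0},{"x": 5,"y": 36,"z": 0,"spin": 0},{"x": 5,"y": 36,"z": 0,"spin": 0.01},{"x": 5,"y": 36,"z": 0,"spin": 0},{"x": 5,"y": 30,"z": 0,"spin": 0.01},{"x": 0,"y": 15,"z": 0,"spin": 0},{"x": 0,"y": 0,"z": 0,"spin": 0}]'

```text
time_s: 23.7
position: [0.5478, 0.1719, 0.2101]
tcp_rot: [[0.074, 0.022, 0.997], [-0.997, -0.007, 0.074], [0.008, -1.0, 0.022]]
force: [0.1, -0.9, -2.9]
opening: 0.274
```

```bash
python3 - <<'E'
from h import *
print(read_state()['position'],read_state()['tcp_rot'][:,1])
p,im=grab("scene","s7"); cv2.imwrite("pics/s7c.png",cv2.resize(im[120:320,260:480,::-1],None,fx=3,fy=3))
grab("top","t7");grab("wrist","w7")
E
```

```text
[0.5478241  0.17185697 0.21013309] [ 0.02234836 -0.00676026 -0.99972739]
```

View pics/s7c.png

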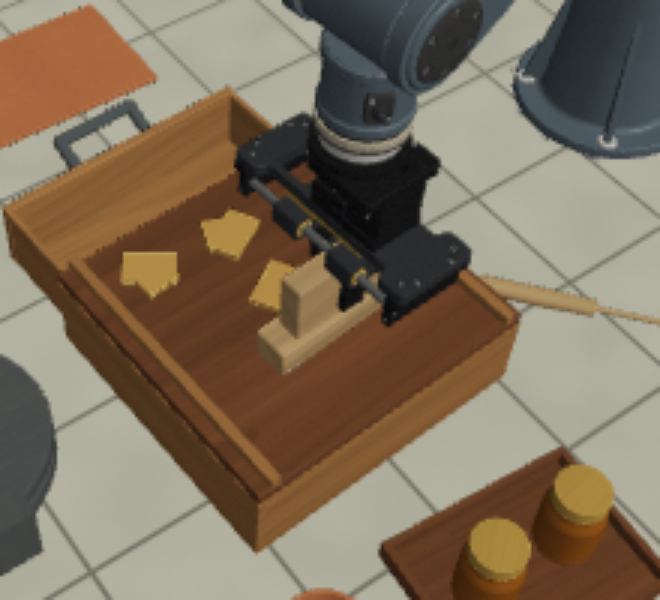

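View pics/w7.png

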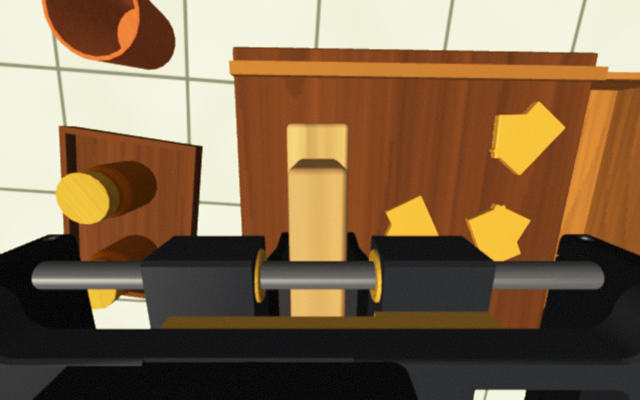

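Scraper hangs over the empty back of the board; the three pieces are unchanged. Shift to x≈569 and lower.

Emit:
apply_moves --steps '[{"x": 12,"y": -2,"z": 0,"spin": -0.01},{"x": 10,"y": -2,"z": 0,"spin": 0},{"x": 0,"y": 0,"z": -20,"spin": 0},{"x": 0,"y": 0,"z": -20,"spin": 0},{"x": 0,"y": 0,"z": -10,"spin": 0},{"x": 0,"y": 0,"z": 0,"spin": 0}]'

```text
time_s: 24.45
position: [0.5786, 0.1573, 0.1603]
tcp_rot: [[0.05, 0.03, 0.998], [-0.999, -0.01, 0.05], [0.011, -0.999, 0.03]]
force: [-0.8, -0.1, -2.5]
opening: 0.27
```

Emit:
apply_moves --steps '[{"x": -8,"y": 5,"z": -4,"spin": 0.005},{"x": 0,"y": 0,"z": -4,"spin": 0},{"x": 0,"y": 0,"z": -2,"spin": 0},{"x": 0,"y": 0,"z": 0,"spin": 0}]'

```text
time_s: 24.85
position: [0.5716, 0.1621, 0.1514]
tcp_rot: [[0.054, 0.033, 0.998], [-0.998, -0.009, 0.054], [0.011, -0.999, 0.033]]
force: [-0.6, -0.1, -1.7]
opening: 0.273
```

Emit:
apply_moves --steps '[{"x": 0,"y": 0,"z": -2,"spin": 0},{"x": 0,"y": 0,"z": -2,"spin": 0},{"x": 0,"y": 0,"z": 0,"spin": 0}]'

```text
time_s: 25.15
position: [0.5723, 0.1624, 0.1493]
tcp_rot: [[0.055, 0.036, 0.998], [-0.998, -0.009, 0.055], [0.011, -0.999, 0.036]]
force: [-0.2, -0.5, -2.2]
opening: 0.272
```

Emit:
apply_moves --steps '[{"x": 0,"y": 0,"z": -2,"spin": 0},{"x": 0,"y": 0,"z": -2,"spin": 0}]'

```text
time_s: 25.35
position: [0.5722, 0.1625, 0.1483]
tcp_rot: [[0.055, 0.038, 0.998], [-0.998, -0.009, 0.056], [0.011, -0.999, 0.037]]
force: [-7.7, -1.7, 14.6]
opening: 0.271
```

Emit:
apply_moves --steps '[{"x": 1,"y": -8,"z": 1,"spin": 0},{"x": 1,"y": -12,"z": 0,"spin": 0},{"x": 1,"y": -12,"z": 0,"spin": 0},{"x": 1,"y": -12,"z": 0,"spin": 0},{"x": 1,"y": -12,"z": 0,"spin": 0},{"x": 1,"y": -12,"z": 0,"spin": 0},{"x": 0,"y": 0,"z": 0,"spin": 0}]'

```text
time_s: 26.05
position: [0.579, 0.0878, 0.1485]
tcp_rot: [[0.054, 0.038, 0.998], [-0.998, -0.01, 0.054], [0.012, -0.999, 0.037]]
force: [-1.0, -0.7, -0.9]
opening: 0.274
```

Emit:
apply_moves --steps '[{"x": -2,"y": -12,"z": 0,"spin": 0},{"x": -1,"y": -12,"z": 0,"spin": 0},{"x": 0,"y": -12,"z": 0,"spin": 0},{"x": 0,"y": -12,"z": 0,"spin": 0},{"x": 0,"y": 0,"z": 0,"spin": 0}]'

```text
time_s: 26.55
position: [0.5757, 0.0355, 0.1486]
tcp_rot: [[0.054, 0.038, 0.998], [-0.998, -0.009, 0.054], [0.011, -0.999, 0.038]]
force: [-0.3, -0.2, -2.9]
opening: 0.269
```

```bash
python3 - <<'E'
from h import *
print(read_state()['position'],read_state()['tcp_rot'][:,1])
p,im=grab("scene","s8"); cv2.imwrite("pics/s8c.png",cv2.resize(im[120:320,260:480,::-1],None,fx=3,fy=3))
E
```

```text
[0.57572947 0.03553377 0.14860093] [ 0.03832983 -0.00935831 -0.99922132]
```

View pics/s8c.png

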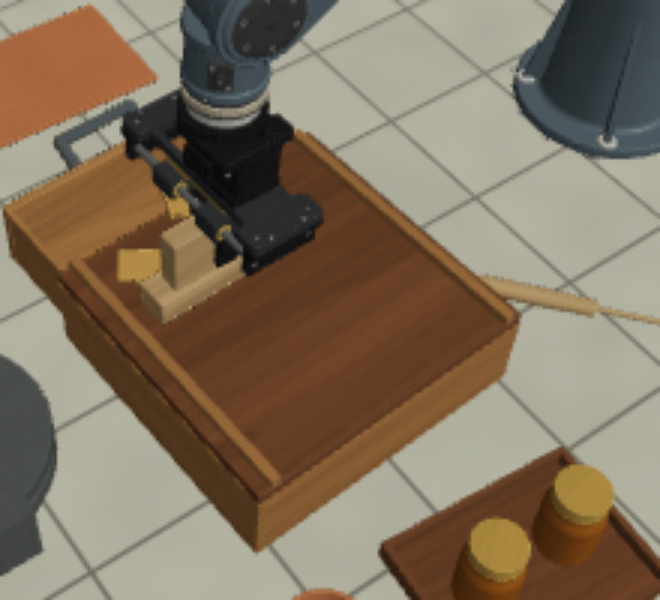

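Nothing is left behind the scraper; pieces are ahead of it at crop (140,265) and (177,208). Continue over the edge.

Emit:
apply_moves --steps '[{"x": 1,"y": -12,"z": 0,"spin": 0},{"x": 1,"y": -12,"z": 0,"spin": 0},{"x": 0,"y": -12,"z": 0,"spin": 0},{"x": 1,"y": -10,"z": 0,"spin": 0},{"x": 1,"y": -10,"z": 0,"spin": 0},{"x": 0,"y": -10,"z": 0,"spin": 0},{"x": 0,"y": -10,"z": 0,"spin": 0},{"x": 0,"y": -10,"z": 0,"spin": 0},{"x": 0,"y": 0,"z": 0,"spin": 0}]'

```text
time_s: 27.5
position: [0.5801, -0.0575, 0.1486]
tcp_rot: [[0.054, 0.039, 0.998], [-0.998, -0.009, 0.055], [0.011, -0.999, 0.038]]
force: [0.3, -0.2, -2.1]
opening: 0.277
```

```bash
python3 - <<'E'
from h import *
print(read_state()['position'],read_state()['tcp_rot'][:,1])
p,im=grab("scene","s9"); cv2.imwrite("pics/s9c.png",cv2.resize(im[120:320,260:480,::-1],None,fx=3,fy=3))
E
```

```text
[ 0.58008262 -0.05746029  0.14856464] [ 0.03860338 -0.00918623 -0.99921239]
```

View pics/s9c.png

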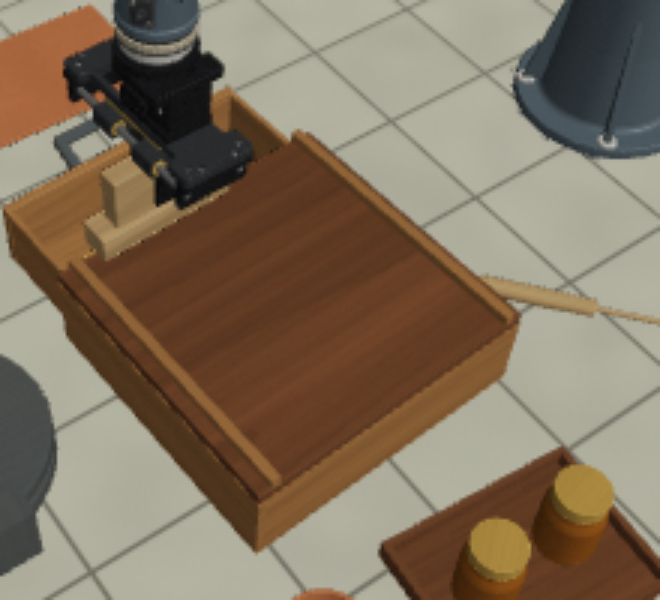

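Emit:
apply_moves --steps '[{"x": 0,"y": -8,"z": 0,"spin": 0},{"x": 0,"y": -6,"z": 0,"spin": 0},{"x": 0,"y": 0,"z": 20,"spin": 0},{"x": 0,"y": 0,"z": 30,"spin": 0},{"x": 0,"y": 0,"z": 30,"spin": 0},{"x": -10,"y": -40,"z": 10,"spin": 0},{"x": -10,"y": -40,"z": 0,"spin": 0},{"x": -10,"y": -40,"z": 0,"spin": 0},{"x": -10,"y": -40,"z": 0,"spin": 0},{"x": -10,"y": -40,"z": 0,"spin": 0},{"x": -10,"y": -40,"z": 0,"spin": 0}]'

```text
time_s: 28.65
position: [0.5156, -0.3132, 0.2412]
tcp_rot: [[0.07, 0.034, 0.997], [-0.998, -0.007, 0.07], [0.009, -0.999, 0.033]]
force: [0.7, 0.4, -2.7]
opening: 0.275
```

```bash
python3 - <<'E'
from h import *
print(read_state()['position'],read_state()['tcp_rot'][:,1])
p,im=grab("scene","s10"); cv2.imwrite("pics/s10c.png",cv2.resize(im[120:320,260:480,::-1],None,fx=3,fy=3))
p,im=grab("top","t10"); cv2.imwrite("pics/t10c.png",cv2.resize(im[140:280,210:480,::-1],None,fx=2.9,fy=2.9))
E
```

```text
[ 0.51564036 -0.31322633  0.24116907] [ 0.03401443 -0.00685505 -0.99939783]
```

View pics/s10c.png

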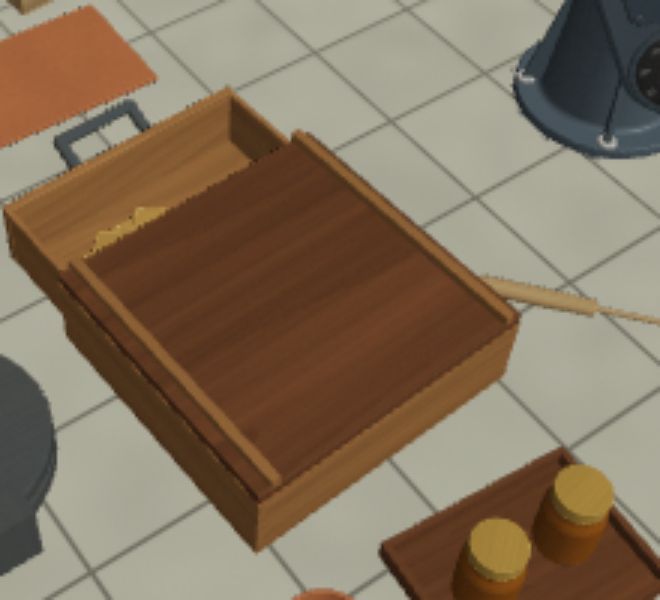

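View pics/t10c.png

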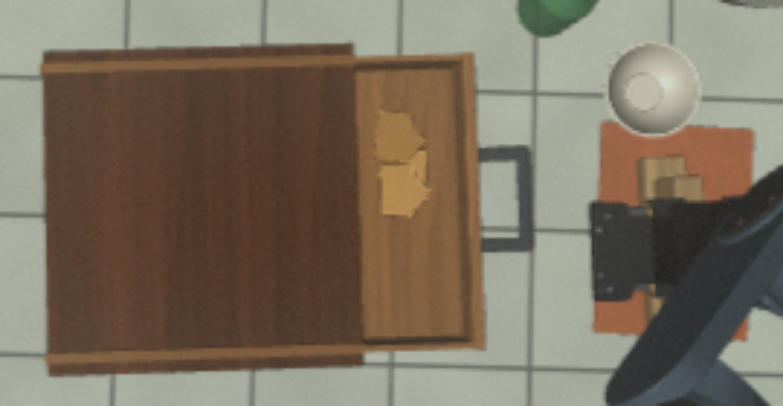

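All three pieces lie in the drawer (crop 400,135; 405,190; one under them at 425,160), board empty. Return the scraper to the tile.

Emit:
apply_moves --steps '[{"x": -3,"y": -35,"z": 0,"spin": 0},{"x": -2,"y": -25,"z": -10,"spin": 0},{"x": -2,"y": -10,"z": -25,"spin": 0},{"x": 0,"y": 0,"z": -35,"spin": 0},{"x": 0,"y": 0,"z": -35,"spin": 0},{"x": 0,"y": 0,"z": -25,"spin": 0},{"x": 0,"y": 0,"z": 0,"spin": 0}]'

```text
time_s: 29.45
position: [0.5066, -0.3902, 0.1073]
tcp_rot: [[0.063, 0.035, 0.997], [-0.998, -0.011, 0.064], [0.013, -0.999, 0.034]]
force: [-0.6, 0.9, -1.9]
opening: 0.272
```

Emit:
apply_moves --steps '[{"x": 0,"y": -1,"z": -18,"spin": 0},{"x": 0,"y": -1,"z": -15,"spin": 0},{"x": 0,"y": 0,"z": -10,"spin": 0},{"x": 0,"y": 0,"z": -3,"spin": 0},{"x": 0,"y": 0,"z": -1,"spin": 0}]'

```text
time_s: 29.95
position: [0.5093, -0.3929, 0.0622]
tcp_rot: [[0.065, 0.039, 0.997], [-0.998, -0.015, 0.066], [0.017, -0.999, 0.038]]
force: [0.7, -0.7, -2.4]
opening: 0.274
```

Emit:
apply_moves --steps '[{"x": 0,"y": 0,"z": -3,"spin": 0},{"x": 0,"y": 0,"z": -3,"spin": 0},{"x": 0,"y": 0,"z": -2,"spin": 0}]'

```text
time_s: 30.25
position: [0.5103, -0.394, 0.0562]
tcp_rot: [[0.066, 0.042, 0.997], [-0.998, -0.018, 0.066], [0.021, -0.999, 0.04]]
force: [-4.1, 0.9, 10.1]
opening: 0.273
```

Contact. Release and rise.

Emit:
apply_moves --steps '[{"x": 0,"y": 0,"z": -1,"spin": 0},{"x": 0,"y": 0,"z": 0,"spin": 0},{"x": 0,"y": 0,"z": 0,"spin": 0},{"x": 0,"y": 0,"z": 0,"spin": 0},{"x": 0,"y": 0,"z": 0,"spin": 0},{"x": 0,"y": 0,"z": 15,"spin": 0},{"x": 0,"y": 0,"z": 35,"spin": 0},{"x": 0,"y": 0,"z": 40,"spin": 0},{"x": 0,"y": 0,"z": 40,"spin": 0},{"x": 0,"y": 0,"z": 40,"spin": 0},{"x": 0,"y": 0,"z": 10,"spin": 0}]' --grip 60

```text
time_s: 31.35
position: [0.51, -0.3935, 0.246]
tcp_rot: [[0.065, 0.043, 0.997], [-0.998, -0.019, 0.066], [0.022, -0.999, 0.042]]
force: [-0.8, -0.9, 0.3]
opening: 0.695
```

Emit:
apply_moves --steps '[{"x": 8,"y": 30,"z": 0,"spin": 0},{"x": 8,"y": 35,"z": 0,"spin": 0},{"x": 8,"y": 35,"z": 0,"spin": 0},{"x": 8,"y": 35,"z": 0,"spin": 0},{"x": 8,"y": 25,"z": 0,"spin": 0},{"x": 2,"y": 5,"z": 0,"spin": 0},{"x": 0,"y": 0,"z": 0,"spin": 0}]' --grip 36

```text
time_s: 32.05
position: [0.5515, -0.2246, 0.2516]
tcp_rot: [[0.062, 0.049, 0.997], [-0.998, -0.027, 0.063], [0.029, -0.998, 0.047]]
force: [0.5, -1.0, -0.4]
opening: 0.413
```

```bash
python3 - <<'E'
from h import *
print(read_state()['position'],read_state()['tcp_rot'])
p,im=grab("wrist","w11"); print(proj(p,[.551,-.2265,.075]))
p,im=grab("top","t11")
E
```

```text
[ 0.55154388 -0.22463883  0.25156219] [[ 0.06208424  0.04850655  0.9968915 ]
 [-0.99763502 -0.02650041  0.06342   ]
 [ 0.02949432 -0.99847125  0.04674658]]
(np.float64(313.93359314936805), np.float64(196.87262966753946))
```

View pics/w11.png

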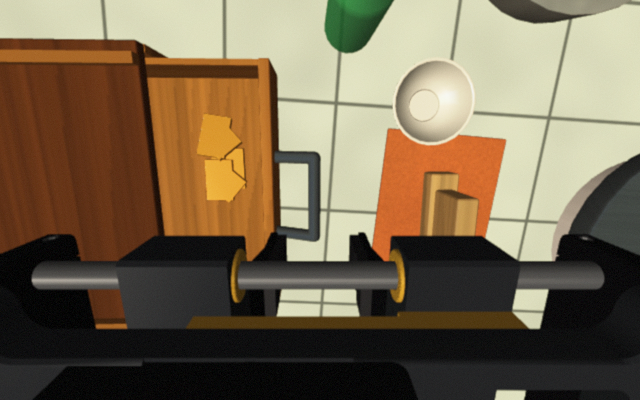

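Three pieces in the drawer (the third overlapping at ~(238,163)); handle at u≈314, v 152–240 matches. Descending.

Emit:
apply_moves --steps '[{"x": 0,"y": -1,"z": -35,"spin": 0},{"x": 0,"y": 0,"z": -40,"spin": 0},{"x": 0,"y": 0,"z": -35,"spin": 0},{"x": 0,"y": 0,"z": -25,"spin": 0},{"x": 0,"y": 0,"z": 0,"spin": 0}]'

```text
time_s: 32.65
position: [0.5518, -0.237, 0.1145]
tcp_rot: [[0.051, 0.056, 0.997], [-0.998, -0.035, 0.053], [0.038, -0.998, 0.054]]
force: [-0.2, 1.4, 0.2]
opening: 0.416
```

Emit:
apply_moves --steps '[{"x": 0,"y": 10,"z": -5,"spin": 0},{"x": 0,"y": 1,"z": -18,"spin": 0.01},{"x": 0,"y": 1,"z": -15,"spin": 0},{"x": 0,"y": 0,"z": -5,"spin": 0},{"x": 0,"y": 0,"z": 0,"spin": 0}]'

```text
time_s: 33.15
position: [0.5548, -0.2289, 0.0754]
tcp_rot: [[0.056, 0.065, 0.996], [-0.997, -0.04, 0.059], [0.044, -0.997, 0.062]]
force: [0.1, -1.7, 0.2]
opening: 0.419
```

Emit:
apply_moves --steps '[{"x": 0,"y": 0,"z": -5,"spin": 0},{"x": 0,"y": 0,"z": -2,"spin": 0},{"x": 0,"y": 0,"z": 0,"spin": 0},{"x": 0,"y": 0,"z": 0,"spin": 0},{"x": 0,"y": 0,"z": 0,"spin": 0}]' --grip 0

```text
time_s: 33.65
position: [0.5562, -0.2253, 0.0704]
tcp_rot: [[0.053, 0.068, 0.996], [-0.998, -0.035, 0.056], [0.039, -0.997, 0.066]]
force: [-0.4, -2.5, -2.1]
opening: 0.147
```

Emit:
apply_moves --steps '[{"x": -1,"y": 12,"z": 0,"spin": 0},{"x": -1,"y": 15,"z": 0,"spin": 0},{"x": -1,"y": 15,"z": 0,"spin": 0},{"x": -1,"y": 15,"z": 0,"spin": 0},{"x": -1,"y": 15,"z": 0,"spin": 0},{"x": -1,"y": 15,"z": 0,"spin": 0},{"x": -1,"y": 12,"z": 0,"spin": 0},{"x": 0,"y": 8,"z": 0,"spin": 0}]'

```text
time_s: 34.45
position: [0.5496, -0.1134, 0.0705]
tcp_rot: [[0.053, 0.071, 0.996], [-0.998, -0.041, 0.056], [0.045, -0.997, 0.069]]
force: [-1.3, -2.7, -2.7]
opening: 0.147
```

Emit:
apply_moves --steps '[{"x": 0,"y": 5,"z": 0,"spin": 0},{"x": 0,"y": 5,"z": 0,"spin": 0},{"x": 0,"y": 4,"z": 0,"spin": 0}]'

```text
time_s: 34.75
position: [0.5492, -0.1056, 0.0705]
tcp_rot: [[0.064, 0.07, 0.996], [-0.996, -0.055, 0.067], [0.059, -0.996, 0.066]]
force: [-3.7, -21.2, -7.9]
opening: 0.153
```

Emit:
apply_moves --steps '[{"x": 0,"y": 1,"z": 0,"spin": 0},{"x": 0,"y": 0,"z": 0,"spin": 0},{"x": 0,"y": 0,"z": 0,"spin": 0}]'

```text
time_s: 35.05
position: [0.5491, -0.1058, 0.0705]
tcp_rot: [[0.059, 0.069, 0.996], [-0.997, -0.055, 0.063], [0.059, -0.996, 0.066]]
force: [1.4, -2.8, -3.9]
opening: 0.153
```

Emit:
apply_moves --steps '[{"x": 0,"y": 0,"z": 0,"spin": 0},{"x": 0,"y": 0,"z": 0,"spin": 0},{"x": 0,"y": 0,"z": 0,"spin": 0},{"x": 0,"y": 0,"z": 15,"spin": 0},{"x": 0,"y": 0,"z": 30,"spin": 0},{"x": 0,"y": 0,"z": 40,"spin": 0},{"x": 0,"y": 0,"z": 40,"spin": 0},{"x": -10,"y": -35,"z": 20,"spin": 0},{"x": -15,"y": -40,"z": 10,"spin": 0},{"x": -15,"y": -40,"z": 0,"spin": 0},{"x": -15,"y": -40,"z": 0,"spin": 0},{"x": -15,"y": -40,"z": 0,"spin": 0}]' --grip 36

```text
time_s: 36.25
position: [0.4764, -0.2958, 0.2359]
tcp_rot: [[0.077, 0.072, 0.994], [-0.995, -0.053, 0.081], [0.058, -0.996, 0.067]]
force: [-0.2, 0.3, -0.6]
opening: 0.416
```

Emit:
apply_moves --steps '[{"x": -25,"y": -40,"z": 0,"spin": 0},{"x": -25,"y": -40,"z": 0,"spin": 0},{"x": -25,"y": -40,"z": 0,"spin": 0},{"x": -25,"y": -40,"z": 0,"spin": 0},{"x": -25,"y": -40,"z": 0,"spin": 0},{"x": 0,"y": 0,"z": 0,"spin": 0}]'

```text
time_s: 36.85
position: [0.3443, -0.5066, 0.2383]
tcp_rot: [[0.075, 0.075, 0.994], [-0.995, -0.059, 0.079], [0.064, -0.995, 0.07]]
force: [0.2, 0.1, -0.6]
opening: 0.416
```

```bash
python3 - <<'E'
from h import *
print(read_state()['position'])
p,im=grab("scene","s12"); cv2.imwrite("pics/s12c.png",cv2.resize(im[90:350,200:500,::-1],None,fx=2.3,fy=2.3))
p,im=grab("top","t12"); cv2.imwrite("pics/t12c.png",cv2.resize(im[140:270,140:480,::-1],None,fx=2.3,fy=2.3,interpolation=cv2.INTER_CUBIC))
E
```

```text
[ 0.34432357 -0.50658914  0.23831609]
```

View pics/s12c.png

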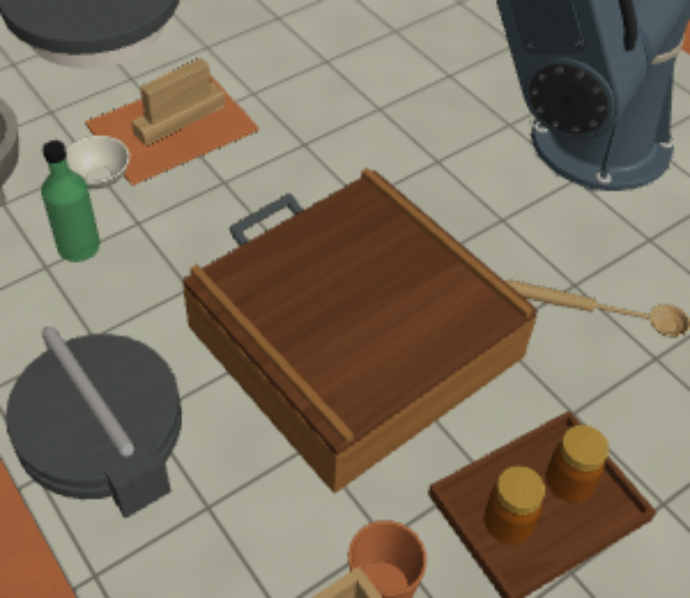

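View pics/t12c.png

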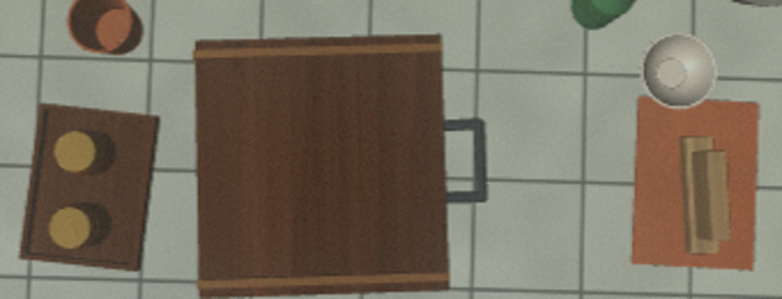

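The board is empty, drawer shut, jars upright in the tray (76,152; 71,228), scraper upright in the middle of the tile (705,195), bystanders in place.

```bash
python3 - <<'E'
from h import *
p=imaging.camera_params("top")
A=lambda x,y:((x+.5)/2.3-.5+140,(y+.5)/2.3-.5+140)
print(bp(p,*A(76,152),.092),bp(p,*A(71,228),.092),bp(p,*A(480,160),.08),bp(p,*A(712,195),.098))
from rig import job
print(read_state()['qvel'].round(2)); print(job.hand_in())
E
```

```text
[0.53755083 0.38539167 0.092     ] [0.44613225 0.38669176 0.092     ] [ 0.54310029 -0.104812    0.08      ] [ 0.50903327 -0.38637523  0.098     ]
[ 2.56 -0.69  1.82  0.36  0.34  0.21]
the job is handed in; nothing more can be done
None
```

I finished the job and handed it in at about 37 s. The hand-in gives no verdict.

**What I did**
- Pulled the drawer out to its stop (it met about 23 N there).
- Stood both jars in the tray.
- Swept all three tostada pieces over the front edge in one pass with the scraper.
- Put the scraper back on its tile and pushed the drawer home (about 21 N at the home stop, 120 mm of travel).

**Last checks**
- **Pieces:** all three were seen in the drawer before I closed it, one partly under the others. The final pictures show the board empty.
- **Jars:** both stand upright in the tray, measured at (538, 385) and (446, 387) mm. The tray's centre is (495, 388) mm.
- **Scraper:** upright on its tile at about (509, −390) mm, with the tile's centre at (524, −395) mm.
- **Drawer:** the handle is at y = −105 mm, about where fully home should put it.
- **Bystanders:** by eye, the cup, sauce and salt bowl look unmoved. I did not measure them.

**Two small disagreements:** the tool's tilt grew to about 4–5° over the run, since the moves can't correct it, but it caused no trouble. At hand-in the arm's joints still read up to 2.6°/s, with the gripper clear of everything.

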